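# Slide the panel painting on to the imaging field and take the raking-light picture

## Task

Slide the small painted wooden panel flat across the table, without lifting or tipping it, until it lies wholly on the grey square imaging field. Only then press the big round key on the console (lights) fully down and release it, and after it press the long bar key (camera) in the same way. Do not press the square key between them, and leave all the other things on the table where they are.

Things in the scene. Friction and masses are not known exactly. Their poses are not given: they have to be found in the camera images.
- panel: the painting: a flat unframed wooden panel, 130 mm (its x) by 100 mm (its y) by 20 mm thick, 0.2 to 0.45 kg, lying loose face up: dark painted face, bare wood edges. Origin: centre of its underside; z up
- panel_c0 (a point): corner of the panel's underside, at +65 mm, +50 mm in the panel's frame
- panel_c1 (a point): corner of the panel's underside, at -65 mm, +50 mm in the panel's frame
- panel_c2 (a point): corner of the panel's underside, at -65 mm, -50 mm in the panel's frame
- panel_c3 (a point): corner of the panel's underside, at +65 mm, -50 mm in the panel's frame
- field: the imaging field: a grey square of 220 x 220 mm set flush in the table top, white angle marks in its corners; nothing to bump over. Origin: its centre at table height, x and y along its sides. It lies left or right of the panel
- console: the camera console: fixed low grey box, 75 mm (x) by 210 mm (y, its long side) by 38 mm high, beyond the panel and the field, with three black spring keys on top in a row along its y. Origin: centre of its underside
- round_key_top (a point): centre of the top of the big round key (44 mm across), at console y = +62 mm; 54 mm above the table, 16 mm above the box
- square_key_top (a point): centre of the top of the square key (28 x 28 mm), in the middle of the console, same height. Not to be pressed
- bar_key_top (a point): centre of the top of the long bar key (50 mm along console x, 20 mm wide), at console y = -62 mm, same height
- round_key (a joint): travel of the round key: 0 up, 0.007 m fully down; springs back; about 1.4 N to start, 4.5 N fully down
- square_key (a joint): travel of the square key, likewise
- bar_key (a joint): travel of the bar key, likewise
- loupe: bystander: hand magnifier lying flat, lens 88 mm across and 16 mm high at the origin, handle reaching 140 mm along its -x
- spatula: bystander: steel spatula, 180 mm long, lying along its x
- brush: bystander: flat brush, 180 mm long, 22 mm high, lying along its x
- jar: bystander: glass jar, 66 mm across, 80 mm high, origin under its centre
- bottle: bystander: amber bottle, 60 mm across, 130 mm high, origin under its centre
- bowl: bystander: white bowl, 110 mm across, 45 mm high, origin under its centre
- weight: bystander: steel weight with a knob, 52 mm across, 68 mm high, origin under its centre
There are look-alikes about, which are no part of the job. What is shaped like the panel but blue or yellow is not meant.

How it is judged:
By the outcome, as a careful person would: the job done as asked, in the order asked, and still so for the second after the job is handed in, with the robot touching nothing.
It also fails if it takes over 54 s, if anything falls off the work surface, if the arm or the gripper's body presses on something with over 40 N, if the wrist force passes 120 N, or if a joint passes its speed limit or range.

## Robot

A 6-joint arm with a two-finger parallel gripper is mounted at the origin on the work surface. World frame = base frame: x ahead of the robot, y to its left, z up, the work surface at z = 0. Lengths are in mm, angles in rad, forces in N, time in s.
With the tool pointing down it reaches from about 250 to 775 mm from the base axis. Payload 4 kg.
Tool frame: the origin (TCP) lies midway between the tips of the shut fingers; the grasp point (between the pads) lies 19 mm behind it; z points along the fingers, y is the line along which they close (so a half turn about z gives the same grasp; the last joint's range is limited). The gripper opens to 94 mm and grips with 3 to 60 N. Pads are 16 mm wide; open, the fingers measure 119 mm over their backs; the gripper's body (75 mm by 177 mm) begins 78 mm behind the grasp point.
Start: joints at [1.139, 0.087, 1.371, -0, 1.684, -0.103], TCP at [177.609, 520.553, 205.506] pointing down, gripper open.
Joint ranges: [-3.1, 3.1], [-0.76, 2.03], [0.27, 2.55], [-1.08, 4.22], [0.17, 2.65], [-2.57, 2.57]. Speed limits (rad/s): [2.79, 2.79, 3.14, 3.14, 3.14, 3.14].

## Interface

Orientations are given as a unit quaternion [x, y, z, w].
In Python, from rig import env, read_camera, calibration gives the robot as it stands. The module is installed in compiled form; this text tells all that it offers.
- The arm moves only by the tool arm_command, never from a script. Its argument "moves" is a list of rows, each an object with "delta_pos": the shift along the world's x, y, z in mm, a list of three; "rot": the turn, a rotation vector about the world's x, y, z in rad, a list of three; "jaw": the opening, from 0 (shut) to 1 (fully open). In form: [{"delta_pos": [dx, dy, dz], "rot": [rx, ry, rz], "jaw": jaw}, ...]. A call has 1 to 12 rows; each row is the pose to reach, as a shift and turn from the pose commanded when the call began; what a row does not reach only later rows make up. A row lasts 1/12 s, in which the tool goes at most 41.7 mm and 7.16 degrees, less where a joint would pass 70% of its speed; a pose out of reach is approached as far as the arm can. A call with a gripper value outside its range is refused whole. The fingers move at their own pace and stop on an object; "newtons" is the grip in N (left out, the last holds). Time passes only in rows, so rows that repeat a pose let the fingers close. It gives the time, the measured TCP pose, the force, the opening and the grip force at its end, in the units of the state.
- env.sense(): the state, without advancing time (a new reading comes with each control period).
- read_camera(name): name is "side" or "top" or "wrist"; returns (picture, depth): 400x640x3 uint8, red, green, blue; 400x640 float32, mm along the optical axis (not along the pixel's ray), 0 where there is no reading.
- calibration(name): a dict with "fx", "fy", "cx", "cy" (pixels), "R" (3x3) and "t" (3): a world point X has camera coordinates R X + t. Camera axes: x right, y down, z forward; pixel columns grow to the right and rows downward; lengths in mm; the calibration is good to about 2 mm. The wrist camera is an equidistant fisheye: a pixel r from the principal point sees the ray r / f radians off the axis. A picture is of the moment at which its call begins: read the wrist's pose just before it. calibration takes no time and is no camera call; for the wrist camera it gives the pose at the moment of the call.
- env.job_done(): hands the job in; it is judged then, once.
The state is a dict: "t": time; "q": joint angles; "qd": joint speeds; "effort": joint torques, N m; "ee_pos": TCP position; "tcp_rot": TCP orientation; "ft_force": force on the tool from outside, world axes, zero at the start; "moment": the same for the moment, N m; "opening": opening from 0.0 (shut) to 1.0 (fully open); "gripper_force": force on a finger pad.
Only numpy, scipy, OpenCV 4.12 (cv2) and the standard library are available. Lean on these libraries where they do the work, as an engineer would, in place of code of your own. Each camera call takes 0.05 s, during which the arm holds its last target. There are 200 camera calls.

## Working session

There is one attempt and no reset: what is moved stays moved. The work goes in short steps, Python scripts to look and compute and a tool call to move; the robot and the scene stay as the last step left them, time stands still between calls to the robot, and variables do not carry over. Pictures are saved under pics/ and viewed, at most 10 in all, crops included, and the job is handed in when it is done.

Besides the shell and the picture viewer there is one more tool, called as name([rows], argument=value, ...), one row to a line, values as JSON. arm_command: Moves the arm, as the interface text tells. Its arguments: {"type":"object","properties":{"moves":{"type":"array"},"newtons":{"type":"number"}},"required":["moves"]}

```bash
mkdir -p pics; cat > h.py <<'E'
import numpy as np, cv2
from rig import env, read_camera, calibration
def pix2w(c,u,v,z):
    """pixel -> world point on plane z (pinhole)"""
    R=np.array(c["R"]);t=np.array(c["t"])
    d=R.T@np.array([(u-c["cx"])/c["fx"],(v-c["cy"])/c["fy"],1]);o=-R.T@t
    return o+d*(z-o[2])/d[2]
def w2pix(c,X):
    p=np.array(c["R"])@np.array(X)+np.array(c["t"])
    return c["fx"]*p[0]/p[2]+c["cx"],c["fy"]*p[1]/p[2]+c["cy"]
E
python3 - <<'E'
from h import *
for n in("top","side"):
    p,d=read_camera(n);cv2.imwrite(f"pics/{n}0.png",p[:,:,::-1]);np.save(f"{n}0.npy",d)
c=calibration("top");print(c)
print(env.sense())
E
```

```text
{'fx': 409.5420189994538, 'fy': 409.5420189994538, 'cx': 311.8939367544966, 'cy': 197.62760759997366, 'R': array([[-0.03681124, -0.99931792,  0.00293557],
       [-0.97679128,  0.03536086, -0.21125434],
       [ 0.21100644, -0.01064397, -0.97742672]]), 't': array([  -3.9273157 ,  551.08524705, 1299.04671978])}
{'t': 0.1, 'q': array([ 1.13891897e+00,  8.78881430e-02,  1.37207789e+00,  3.81700469e-06,
        1.68359180e+00, -1.03129189e-01]), 'qd': array([-2.26600663e-04,  2.15646403e-04, -3.84984158e-03, -4.55600906e-04,
       -1.05091395e-05,  2.64027531e-03]), 'effort': array([ 2.04121345e-03, -3.41252124e+01, -3.03301048e+01,  7.19552930e-02,
        3.04683857e-02, -8.26973314e-05]), 'ee_pos': array([177.38681349, 520.09787323, 204.43016489]), 'tcp_rot': array([ 1.63634595e-01,  9.86520529e-01, -9.47142799e-04, -2.61551869e-04]), 'ft_force': array([0.64049121, 0.93644062, 0.01830949]), 'moment': array([0.03969494, 0.02434546, 0.02413329]), 'gripper_force': 0.0, 'opening': 1.0014405665450221}
```

View pics/top0.png

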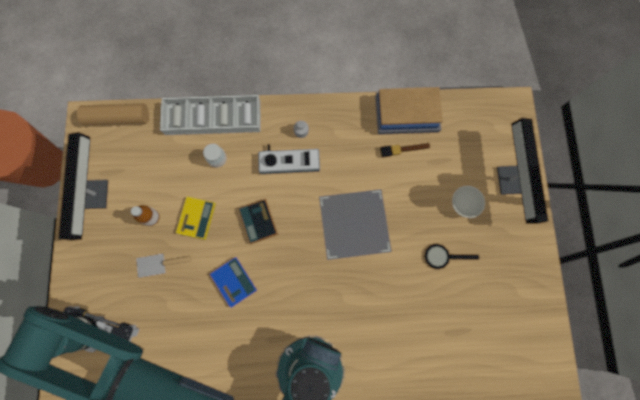

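View pics/side0.png

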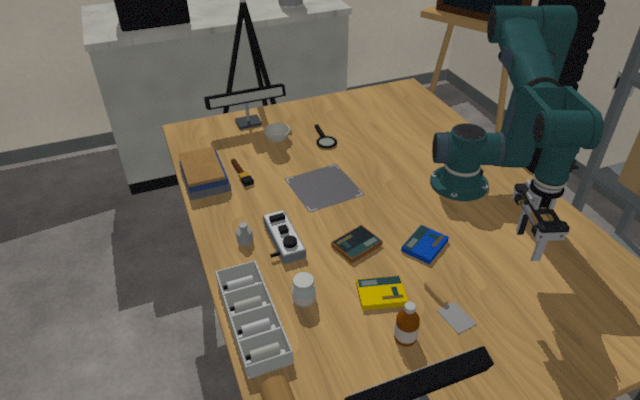

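Three panel-shaped things appear in the top view: dark (257,221), yellow (195,218) and blue (232,282). The dark one with bare wood edges fits. The field is at (355,224), and on the console (289,161) the round key is at (270,160) and the bar key at (307,159). I'll confirm in an enlarged crop.

```bash
python3 - <<'E'
from h import *
p=cv2.imread("pics/top0.png")[140:265,230:400]
p=cv2.resize(p,None,fx=4.6,fy=4.6,interpolation=cv2.INTER_CUBIC)
for k in range(230,400,10): cv2.line(p,(int((k-230+.5)*4.6),0),(int((k-230+.5)*4.6),8 if k%50 else 20),(0,0,255),1)
for k in range(140,265,10): cv2.line(p,(0,int((k-140+.5)*4.6)),(8 if k%50 else 20,int((k-140+.5)*4.6)),(0,0,255),1)
cv2.imwrite("pics/crop1.png",p)
E
```

```text
(no output)
```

View pics/crop1.png

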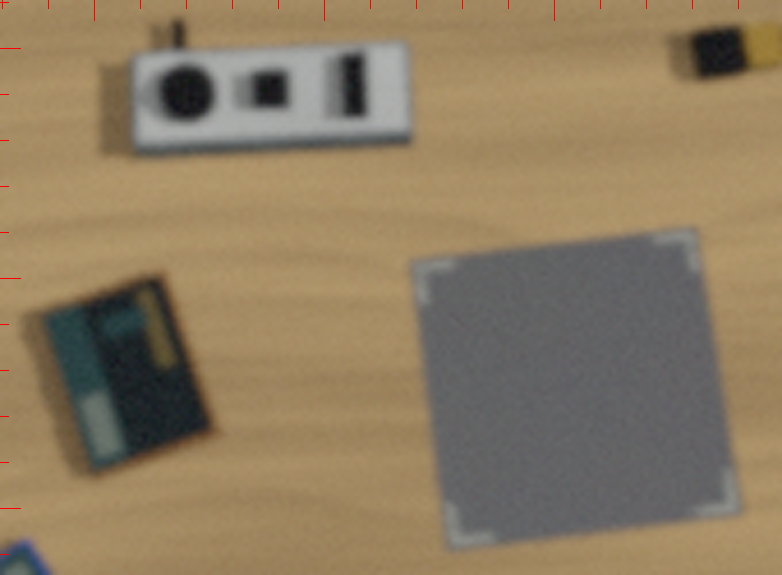

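The crop confirms the dark panel with bare wood edges. Its top-face corners are at crop (42,312), (162,274), (214,432) and (92,472). The field corners are at (412,262), (696,228), (740,512) and (450,549). The keys are at round (187,93), square (270,89) and bar (352,85).

```bash
python3 - <<'E'
from h import *
c=calibration("top")
g=lambda u,v,z: pix2w(c,230+u/4.6-.5,140+v/4.6-.5,z)[:2]
P=np.array([g(*q,20) for q in[(42,312),(162,274),(214,432),(92,472)]])
F=np.array([g(*q,0) for q in[(412,262),(696,228),(740,512),(450,549)]])
print("panel",P.round(),P.mean(0).round(1),[np.linalg.norm(P[i]-P[i-1]).round() for i in range(4)])
print("field",F.round(),F.mean(0).round(1),[np.linalg.norm(F[i]-F[i-1]).round() for i in range(4)])
for n,q in dict(round=(187,93),sq=(270,89),bar=(352,85)).items(): print(n,g(*q,54).round(1))
e=(P[0]+P[1]-P[2]-P[3]);print("long edge yaw deg",np.degrees(np.arctan2(e[1],e[0])))
d=np.load("top0.npy")
for n,(u,v) in dict(round=(270,160),sq=(288,159),bar=(306,158),panel=(257,221),field=(355,224)).items():
    z=d[v,u];R=np.array(c["R"]);print(n,(R.T@(np.array([(u-c["cx"])/c["fx"]*z,(v-c["cy"])/c["fy"]*z,z])-c["t"])).round(1))
E
```

```text
panel [[534. 225.]
 [560. 136.]
 [441. 100.]
 [415. 189.]] [487.4 162.7] [np.float64(125.0), np.float64(92.0), np.float64(124.0), np.float64(93.0)]
field [[ 567.  -50.]
 [ 585. -265.]
 [ 370. -282.]
 [ 351.  -69.]] [ 468.4 -166.5] [np.float64(216.0), np.float64(217.0), np.float64(215.0), np.float64(214.0)]
round [688.3 112.7]
sq [689.2  51.4]
bar [690.1  -9.2]
long edge yaw deg 16.94799927893488
round [687.4 113.2  53.9]
sq [687.7  51.9  57.2]
bar [689.6  -9.1  55.3]
panel [485.  163.3  20.8]
field [ 465.4 -168.1    2.9]
```

arm_command([
  {"delta_pos":[20,-20,0],"rot":[0,0,-0.08],"jaw":0.85},
  {"delta_pos":[45,-44,0],"rot":[0,0,-0.16],"jaw":0.85},
  {"delta_pos":[72,-71,0],"rot":[0,0,-0.25],"jaw":0.85},
  {"delta_pos":[100,-98,0],"rot":[0,0,-0.34],"jaw":0.85},
  {"delta_pos":[128,-126,0],"rot":[0,0,-0.43],"jaw":0.85},
  {"delta_pos":[156,-153,0],"rot":[0,0,-0.52],"jaw":0.85},
  {"delta_pos":[184,-181,0],"rot":[0,0,-0.61],"jaw":0.85},
  {"delta_pos":[212,-208,0],"rot":[0,0,-0.7],"jaw":0.85},
  {"delta_pos":[240,-236,0],"rot":[0,0,-0.79],"jaw":0.85},
  {"delta_pos":[265,-260,0],"rot":[0,0,-0.87],"jaw":0.85},
  {"delta_pos":[280,-275,0],"rot":[0,0,-0.92],"jaw":0.85},
  {"delta_pos":[287,-282,0],"rot":[0,0,-0.942],"jaw":0.85},
])

```text
t: 1.1
ee_pos: [466.2, 236.1, 204.6]
tcp_rot: [0.596, 0.803, -0.001, 0.0]
ft_force: [0.5, -0.1, 0.5]
opening: 0.85
gripper_force: 0.0
```

arm_command([
  {"delta_pos":[0,0,-20],"rot":[0,0,0],"jaw":0.85},
  {"delta_pos":[0,0,-45],"rot":[0,0,0],"jaw":0.85},
  {"delta_pos":[0,0,-70],"rot":[0,0,0],"jaw":0.85},
  {"delta_pos":[0,0,-95],"rot":[0,0,0],"jaw":0.85},
  {"delta_pos":[0,0,-120],"rot":[0,0,0],"jaw":0.85},
  {"delta_pos":[0,0,-140],"rot":[0,0,0],"jaw":0.85},
  {"delta_pos":[0,0,-150],"rot":[0,0,0],"jaw":0.85},
  {"delta_pos":[0,0,-150],"rot":[0,0,0],"jaw":0.85},
  {"delta_pos":[0,0,-150],"rot":[0,0,0],"jaw":0.85},
])

```text
t: 1.85
ee_pos: [464.3, 239.0, 55.6]
tcp_rot: [0.593, 0.805, -0.0, -0.0]
ft_force: [-0.2, -0.2, 0.0]
opening: 0.849
gripper_force: 0.0
```

```bash
python3 - <<'E'
from h import *
p,d=read_camera("side");p=cv2.resize(p[150:350,250:520],None,fx=2.9,fy=2.9,interpolation=cv2.INTER_CUBIC);cv2.imwrite("pics/side1.png",p[:,:,::-1])
s=env.sense();print(s["ee_pos"],s["q"],s["ft_force"])
R=cv2;x,y,z,w=s["tcp_rot"];print(np.degrees(np.arctan2(y*y-x*x+w*w-z*z,2*(x*y-w*z))))
E
```

```text
[465.15222953 239.23505268  56.69923917] [3.66486521e-01 1.04733406e-01 1.65294185e+00 1.93012485e-04
 1.38203110e+00 6.57522531e-02] [ 0.06446444 -0.75599735  0.08099952]
17.228722641965675
```

View pics/side1.png

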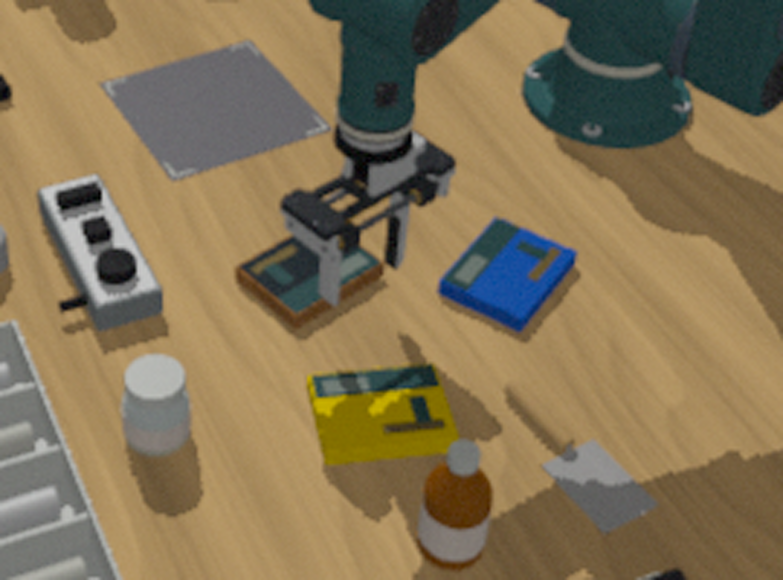

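The fingers hang behind the panel's far long edge with clear space around them. I'll lower them, then start a two-finger push.

arm_command([
  {"delta_pos":[0,0,-10],"rot":[0,0,0],"jaw":0.85},
  {"delta_pos":[0,0,-22],"rot":[0,0,0],"jaw":0.85},
  {"delta_pos":[0,0,-34],"rot":[0,0,0],"jaw":0.85},
  {"delta_pos":[0,0,-43],"rot":[0,0,0],"jaw":0.85},
  {"delta_pos":[0,0,-47],"rot":[0,0,0],"jaw":0.85},
  {"delta_pos":[0,0,-47],"rot":[0,0,0],"jaw":0.85},
])

```text
t: 2.4
ee_pos: [463.2, 238.0, 6.5]
tcp_rot: [0.594, 0.805, -0.002, -0.001]
ft_force: [0.5, 0.2, 1.1]
opening: 0.848
gripper_force: 0.0
```

arm_command([
  {"delta_pos":[2,-7,0],"rot":[0,0,0],"jaw":0.85},
  {"delta_pos":[4,-13,0],"rot":[0,0,0],"jaw":0.85},
  {"delta_pos":[5.6,-19.6,0],"rot":[0,0,0],"jaw":0.85},
  {"delta_pos":[8.8,-30.3,0],"rot":[0,0,-0.0175],"jaw":0.85},
  {"delta_pos":[11.7,-40.9,0],"rot":[0,0,-0.035],"jaw":0.85},
  {"delta_pos":[14.5,-51.7,0],"rot":[0,0,-0.0525],"jaw":0.85},
  {"delta_pos":[17.1,-62.5,0],"rot":[0,0,-0.07],"jaw":0.85},
  {"delta_pos":[19.5,-73.3,0],"rot":[0,0,-0.0875],"jaw":0.85},
  {"delta_pos":[21.7,-84.2,0],"rot":[0,0,-0.105],"jaw":0.85},
  {"delta_pos":[23.7,-95.1,0],"rot":[0,0,-0.122],"jaw":0.85},
  {"delta_pos":[25.6,-106.1,0],"rot":[0,0,-0.14],"jaw":0.85},
  {"delta_pos":[27.2,-117,0],"rot":[0,0,-0.157],"jaw":0.85},
])

```text
t: 3.4
ee_pos: [492.1, 120.5, 8.7]
tcp_rot: [0.655, 0.755, 0.0, 0.0]
ft_force: [-0.1, 4.1, 3.0]
opening: 0.847
gripper_force: 1.9
```

```bash
python3 - <<'E'
from h import *
p,d=read_camera("side");p=cv2.resize(p[120:320,250:470],None,fx=2.9,fy=2.9,interpolation=cv2.INTER_CUBIC);cv2.imwrite("pics/side2.png",p[:,:,::-1])
s=env.sense();print(s["ee_pos"],s["q"],s["ft_force"])
E
```

```text
[492.19857694 118.1752946    8.40828574] [ 0.1256097   0.11849417  1.74229246 -0.00303023  1.28106667 -0.01318501] [ 0.69341915 -0.83694874 -0.31567008]
```

View pics/side2.png

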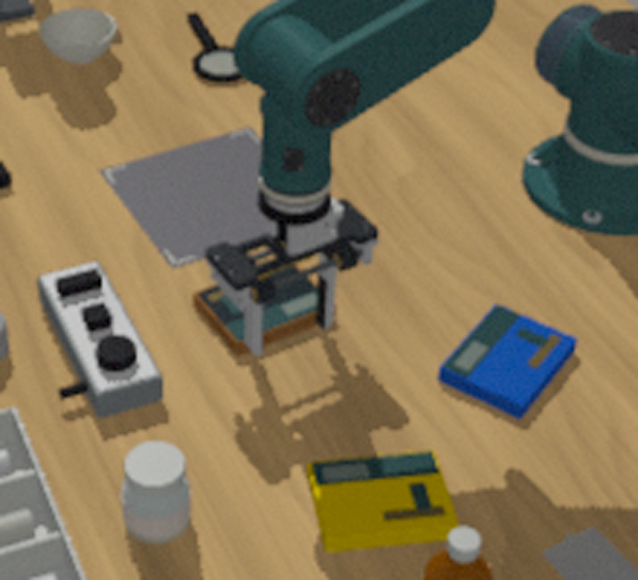

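The panel is flush on both fingers and flat on the table, so I'll continue the arc.

arm_command([
  {"delta_pos":[1.5,-11,0],"rot":[0,0,-0.0175],"jaw":0.85},
  {"delta_pos":[2.7,-22,0],"rot":[0,0,-0.035],"jaw":0.85},
  {"delta_pos":[3.8,-33,0],"rot":[0,0,-0.0525],"jaw":0.85},
  {"delta_pos":[4.6,-44,0],"rot":[0,0,-0.07],"jaw":0.85},
  {"delta_pos":[5.3,-55,0],"rot":[0,0,-0.0875],"jaw":0.85},
  {"delta_pos":[5.8,-66,0],"rot":[0,0,-0.105],"jaw":0.85},
  {"delta_pos":[6.1,-77,0],"rot":[0,0,-0.122],"jaw":0.85},
  {"delta_pos":[6.2,-88,0],"rot":[0,0,-0.14],"jaw":0.85},
  {"delta_pos":[6.1,-99,0],"rot":[0,0,-0.157],"jaw":0.85},
  {"delta_pos":[5.8,-110,0],"rot":[0,0,-0.175],"jaw":0.85},
  {"delta_pos":[5.3,-121,0],"rot":[0,0,-0.192],"jaw":0.85},
  {"delta_pos":[4.7,-132,0],"rot":[0,0,-0.21],"jaw":0.85},
])

```text
t: 4.45
ee_pos: [496.1, -11.7, 8.2]
tcp_rot: [0.731, 0.682, -0.0, -0.0]
ft_force: [-0.1, 1.4, -1.1]
opening: 0.848
gripper_force: 0.7
```

arm_command([
  {"delta_pos":[-0.9,-11,0],"rot":[0,0,-0.0175],"jaw":0.85},
  {"delta_pos":[-2,-22,0],"rot":[0,0,-0.035],"jaw":0.85},
  {"delta_pos":[-3.3,-33,0],"rot":[0,0,-0.0525],"jaw":0.85},
  {"delta_pos":[-4.7,-44,0],"rot":[0,0,-0.07],"jaw":0.85},
  {"delta_pos":[-6.3,-55,0],"rot":[0,0,-0.0875],"jaw":0.85},
  {"delta_pos":[-8.2,-66,0],"rot":[0,0,-0.105],"jaw":0.85},
  {"delta_pos":[-10.2,-77,0],"rot":[0,0,-0.122],"jaw":0.85},
  {"delta_pos":[-11.8,-85,0],"rot":[0,0,-0.134],"jaw":0.85},
  {"delta_pos":[-13.2,-91,0],"rot":[0,0,-0.144],"jaw":0.85},
  {"delta_pos":[-14.2,-95,0],"rot":[0,0,-0.152],"jaw":0.85},
  {"delta_pos":[-14.8,-98,0],"rot":[0,0,-0.157],"jaw":0.85},
  {"delta_pos":[-14.8,-98,0],"rot":[0,0,-0.157],"jaw":0.85},
])

```text
t: 5.45
ee_pos: [481.6, -109.1, 8.6]
tcp_rot: [0.782, 0.623, -0.0, 0.0]
ft_force: [0.3, 1.2, 0.3]
opening: 0.847
gripper_force: 0.0
```

```bash
python3 - <<'E'
from h import *
p,d=read_camera("side");p=cv2.resize(p[130:290,220:420],None,fx=3.5,fy=3.5,interpolation=cv2.INTER_CUBIC);cv2.imwrite("pics/side3.png",p[:,:,::-1])
s=env.sense();print(s["ee_pos"],s["q"],s["ft_force"])
E
```

```text
[ 481.70824171 -108.9294496     8.67819371] [-3.36691330e-01  9.12213960e-02  1.77181119e+00 -8.14200472e-04
  1.27813722e+00 -1.12284835e-01] [0.53840733 0.37184148 0.66116965]
```

View pics/side3.png

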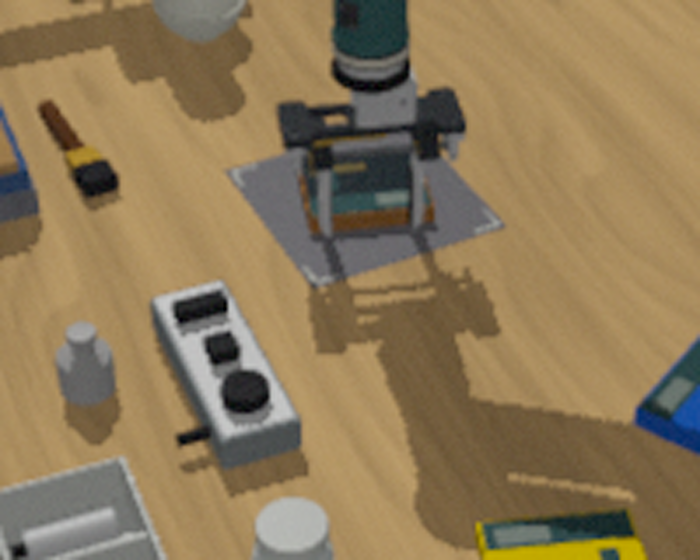

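The panel appears wholly on the field. I'll back off, lift and verify from above.

arm_command([
  {"delta_pos":[2,8,0],"rot":[0,0,0],"jaw":0.85},
  {"delta_pos":[5,22,0],"rot":[0,0,0],"jaw":0.85},
  {"delta_pos":[8,36,2],"rot":[0,0,0],"jaw":0.85},
  {"delta_pos":[8,40,15],"rot":[0,0,0],"jaw":0.85},
  {"delta_pos":[8,40,40],"rot":[0,0,0],"jaw":0.85},
  {"delta_pos":[8,40,70],"rot":[0,0,0],"jaw":0.85},
  {"delta_pos":[8,40,100],"rot":[0,0,0],"jaw":0.85},
  {"delta_pos":[8,45,122],"rot":[0,0,0],"jaw":0.85},
])

```text
t: 6.17
ee_pos: [490.7, -63.2, 133.4]
tcp_rot: [0.782, 0.624, 0.001, 0.002]
ft_force: [0.2, 0.6, 0.5]
opening: 0.849
gripper_force: 0.0
```

arm_command([
  {"delta_pos":[13,12,0],"rot":[0,0,0.03],"jaw":0},
  {"delta_pos":[32,28,0],"rot":[0,0,0.06],"jaw":0},
  {"delta_pos":[52,46,0],"rot":[0,0,0.1],"jaw":0},
  {"delta_pos":[73,65,0],"rot":[0,0,0.14],"jaw":0},
  {"delta_pos":[94,84,0],"rot":[0,0,0.18],"jaw":0},
  {"delta_pos":[115,103,0],"rot":[0,0,0.22],"jaw":0},
  {"delta_pos":[136,122,0],"rot":[0,0,0.22],"jaw":0},
  {"delta_pos":[156,140,0],"rot":[0,0,0.22],"jaw":0},
  {"delta_pos":[174,156,0],"rot":[0,0,0.22],"jaw":0},
  {"delta_pos":[189,170,0],"rot":[0,0,0.22],"jaw":0},
  {"delta_pos":[198,177,0],"rot":[0,0,0.22],"jaw":0},
  {"delta_pos":[198,177,0],"rot":[0,0,0.22],"jaw":0},
])

```text
t: 7.17
ee_pos: [688.6, 116.5, 129.5]
tcp_rot: [0.707, 0.707, 0.0, -0.0]
ft_force: [-0.4, 0.0, -1.1]
opening: 0.034
gripper_force: 0.0
```

```bash
python3 - <<'E'
from h import *
p,d=read_camera("top");p=cv2.resize(p[120:270,220:420],None,fx=4,fy=4,interpolation=cv2.INTER_CUBIC);cv2.imwrite("pics/top4.png",p[:,:,::-1])
s=env.sense();print(s["t"],s["ee_pos"],s["q"],s["ft_force"],s["opening"])
E
```

```text
7.2167 [687.76776552 115.18316501 129.7071329 ] [ 8.48275027e-02  4.40850017e-01  1.08537142e+00 -2.93136759e-04
  1.61630969e+00  8.66146224e-02] [-0.40166005  0.61236075 -0.8157331 ] 0.01089798987150852
```

View pics/top4.png

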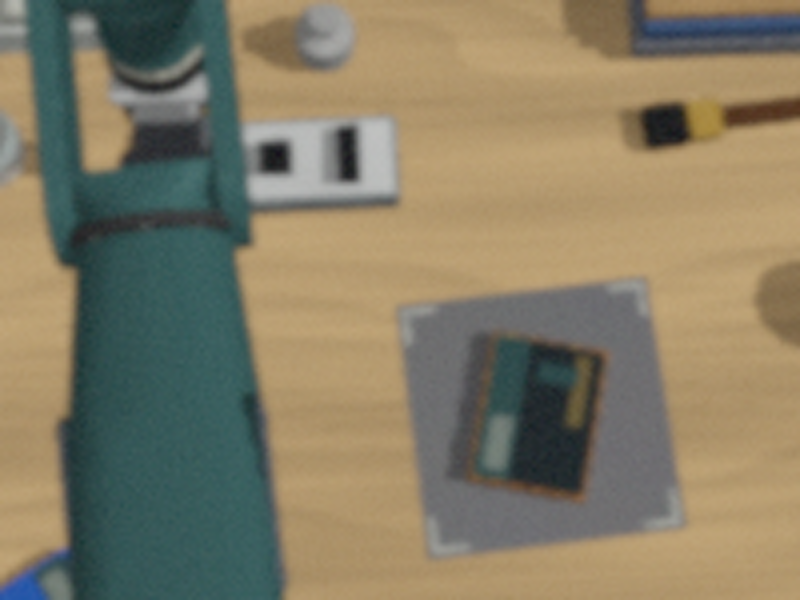

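The panel lies well inside the field: its corners are at crop (485,330), (607,350), (583,500) and (468,482), against field edges around 400–685 × 280–555. Next is the round key.

arm_command([
  {"delta_pos":[0,-2,-10],"rot":[0,0,0],"jaw":0},
  {"delta_pos":[0,-2,-25],"rot":[0,0,0],"jaw":0},
  {"delta_pos":[0,-2,-40],"rot":[0,0,0],"jaw":0},
  {"delta_pos":[0,-2,-55],"rot":[0,0,0],"jaw":0},
  {"delta_pos":[0,-2,-65],"rot":[0,0,0],"jaw":0},
  {"delta_pos":[0,-2,-70],"rot":[0,0,0],"jaw":0},
  {"delta_pos":[0,-2,-70],"rot":[0,0,0],"jaw":0},
  {"delta_pos":[0,-2,-70],"rot":[0,0,0],"jaw":0},
])

```text
t: 7.88
ee_pos: [687.6, 111.2, 60.8]
tcp_rot: [0.709, 0.706, 0.0, 0.0]
ft_force: [0.6, -0.4, 0.1]
opening: 0.005
gripper_force: 0.0
```

arm_command([
  {"delta_pos":[0,0,-3],"rot":[0,0,0],"jaw":0},
  {"delta_pos":[0,0,-6],"rot":[0,0,0],"jaw":0},
  {"delta_pos":[0,0,-9],"rot":[0,0,0],"jaw":0},
  {"delta_pos":[0,0,-11],"rot":[0,0,0],"jaw":0},
  {"delta_pos":[0,0,-12],"rot":[0,0,0],"jaw":0},
  {"delta_pos":[0,0,-13],"rot":[0,0,0],"jaw":0},
  {"delta_pos":[0,0,-13],"rot":[0,0,0],"jaw":0},
  {"delta_pos":[0,0,-13],"rot":[0,0,0],"jaw":0},
])

```text
t: 8.55
ee_pos: [688.5, 111.6, 48.4]
tcp_rot: [0.709, 0.706, 0.001, 0.001]
ft_force: [1.4, 0.1, 3.8]
opening: 0.007
gripper_force: 1.9
```

arm_command([
  {"delta_pos":[0,0,-1],"rot":[0,0,0],"jaw":0},
  {"delta_pos":[0,0,-2],"rot":[0,0,0],"jaw":0},
  {"delta_pos":[0,0,-2.5],"rot":[0,0,0],"jaw":0},
  {"delta_pos":[0,0,-2.5],"rot":[0,0,0],"jaw":0},
  {"delta_pos":[0,0,-2.5],"rot":[0,0,0],"jaw":0},
])

```text
t: 8.97
ee_pos: [688.5, 111.6, 47.2]
tcp_rot: [0.709, 0.706, 0.001, 0.001]
ft_force: [-0.7, -0.8, 9.9]
opening: 0.005
gripper_force: 4.4
```

9.9 N with the tool stopped means the round key is fully down. I'll release it and go to the bar key, passing high over the square key.

arm_command([
  {"delta_pos":[0,0,8],"rot":[0,0,0],"jaw":0},
  {"delta_pos":[0,0,25],"rot":[0,0,0],"jaw":0},
  {"delta_pos":[0,0,45],"rot":[0,0,0],"jaw":0},
  {"delta_pos":[0,0,60],"rot":[0,0,0],"jaw":0},
  {"delta_pos":[0,-12,65],"rot":[0,0,0],"jaw":0},
  {"delta_pos":[0,-35,65],"rot":[0,0,0],"jaw":0},
  {"delta_pos":[0,-60,65],"rot":[0,0,0],"jaw":0},
  {"delta_pos":[1,-85,65],"rot":[0,0,0],"jaw":0},
  {"delta_pos":[1,-107,65],"rot":[0,0,0],"jaw":0},
  {"delta_pos":[1,-121,65],"rot":[0,0,0],"jaw":0},
  {"delta_pos":[1,-121,65],"rot":[0,0,0],"jaw":0},
  {"delta_pos":[1,-121,65],"rot":[0,0,0],"jaw":0},
])

```text
t: 9.97
ee_pos: [688.0, -10.0, 108.9]
tcp_rot: [0.709, 0.705, -0.0, -0.001]
ft_force: [-0.6, 0.4, 0.7]
opening: 0.003
gripper_force: 0.0
```

arm_command([
  {"delta_pos":[0,0,-10],"rot":[0,0,0],"jaw":0},
  {"delta_pos":[0,0,-25],"rot":[0,0,0],"jaw":0},
  {"delta_pos":[0,0,-38],"rot":[0,0,0],"jaw":0},
  {"delta_pos":[0,0,-46],"rot":[0,0,0],"jaw":0},
  {"delta_pos":[0,0,-50],"rot":[0,0,0],"jaw":0},
  {"delta_pos":[0,0,-50],"rot":[0,0,0],"jaw":0},
  {"delta_pos":[0,0,-50],"rot":[0,0,0],"jaw":0},
])

```text
t: 10.55
ee_pos: [688.7, -9.0, 59.8]
tcp_rot: [0.708, 0.706, -0.0, -0.0]
ft_force: [-0.2, 0.6, 0.1]
opening: 0.004
gripper_force: 0.0
```

arm_command([
  {"delta_pos":[0,0,-3],"rot":[0,0,0],"jaw":0},
  {"delta_pos":[0,0,-6],"rot":[0,0,0],"jaw":0},
  {"delta_pos":[0,0,-9],"rot":[0,0,0],"jaw":0},
  {"delta_pos":[0,0,-11],"rot":[0,0,0],"jaw":0},
  {"delta_pos":[0,0,-13],"rot":[0,0,0],"jaw":0},
  {"delta_pos":[0,0,-14.5],"rot":[0,0,0],"jaw":0},
  {"delta_pos":[0,0,-15],"rot":[0,0,0],"jaw":0},
  {"delta_pos":[0,0,-15],"rot":[0,0,0],"jaw":0},
  {"delta_pos":[0,0,-15],"rot":[0,0,0],"jaw":0},
])

```text
t: 11.3
ee_pos: [689.5, -9.5, 47.3]
tcp_rot: [0.709, 0.706, 0.001, 0.001]
ft_force: [-0.6, -0.4, 7.2]
opening: 0.004
gripper_force: 3.6
```

arm_command([
  {"delta_pos":[0,0,-1],"rot":[0,0,0],"jaw":0},
  {"delta_pos":[0,0,-1],"rot":[0,0,0],"jaw":0},
  {"delta_pos":[0,0,-1],"rot":[0,0,0],"jaw":0},
])

```text
t: 11.55
ee_pos: [689.6, -9.5, 47.2]
tcp_rot: [0.709, 0.706, 0.001, 0.001]
ft_force: [-2.1, 0.3, 9.9]
opening: 0.007
gripper_force: 4.9
```

arm_command([
  {"delta_pos":[0,0,8],"rot":[0,0,0],"jaw":0},
  {"delta_pos":[0,0,25],"rot":[0,0,0],"jaw":0},
  {"delta_pos":[0,0,50],"rot":[0,0,0],"jaw":0},
  {"delta_pos":[0,0,75],"rot":[0,0,0],"jaw":0},
  {"delta_pos":[0,0,100],"rot":[0,0,0],"jaw":0},
  {"delta_pos":[0,0,120],"rot":[0,0,0],"jaw":0},
  {"delta_pos":[0,0,130],"rot":[0,0,0],"jaw":0},
  {"delta_pos":[0,0,130],"rot":[0,0,0],"jaw":0},
  {"delta_pos":[0,0,130],"rot":[0,0,0],"jaw":0},
])

```text
t: 12.3
ee_pos: [688.5, -9.5, 173.4]
tcp_rot: [0.709, 0.706, -0.0, -0.0]
ft_force: [0.3, -0.9, 0.3]
opening: 0.006
gripper_force: 0.0
```

```bash
python3 - <<'E'
from h import *
p,d=read_camera("side");cv2.imwrite("pics/side5.png",p[:,:,::-1])
s=env.sense();print(s["t"],s["ee_pos"],s["ft_force"])
E
```

```text
12.35 [687.95375053  -9.42650534 171.98139145] [-0.41352821  0.08448419  0.15084171]
```

View pics/side5.png

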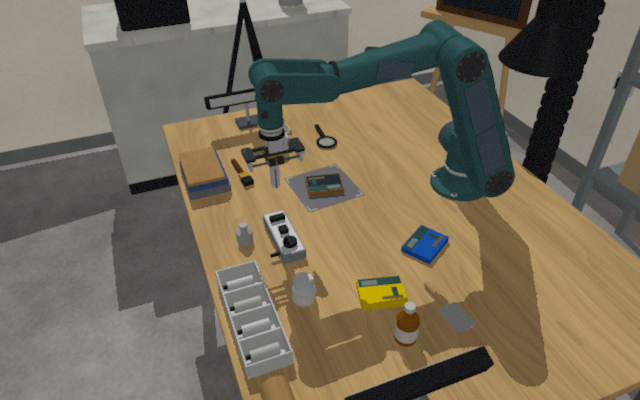

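The panel lies on the field at (325,186), the arm is clear, and the bystanders in view have not moved.

```bash
python3 -c "
from rig import env
print(env.job_done())"
```

```text
the job is handed in; nothing more can be done
None
```

The panel was slid flat onto the imaging field, then the round key and after it the bar key were each pressed fully down (about 10 N) and released; the square key was not touched, and I handed the job in at about 12 s.

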